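# Tip the core box over the stop rail

## Task

Tip the metal box that holds the asphalt core over the steel stop rail, rather than carrying it across, so that the core rolls out into the white tray and the box ends lying on its side beyond the rail. Leave the empty box beside it standing where it is, and let go.

Things in the scene. Friction and masses are not known exactly. Their poses are not given: they have to be found in the camera images.
- stop (a point): Middle of the fixed steel stop rail's top near edge, 35 mm above the table. x: square across it, to the tray; y: along it (420 long, 8 thick). On the -x side both boxes stand on a plywood stand 29 high, 140 deep (rail 6 proud of it). On the +x side a white tray, floor 4 above the table, x 8 to 290, y -202 to 202, rim as high as the rail. Pushed over it, a box rests sloping mouth-down in the tray.
- corebox_mid (a point): Open metal box with the core in it, 98 mm (x, the way it tips) by 100 (y) by 140 high, walls 4, 0.45 kg. Point: its centre, 70 above its underside; z to its mouth. It stands 4 to 12 mm short of the rail, nearly parallel. Pushed high on its back (-x) wall it tips over the rail and falls beyond about 60 degrees. Fingers cling to the wall: rise with it in an arc about the rail; a level push jams.
- sparebox_mid (a point): The other box, same make and size but empty, standing likewise on the other half of the stand, 140 to 280 mm away centre to centre: leave it standing where it is. Point: its centre, 70 mm above its underside; z up.
- core_mid (a point): Black asphalt drill core, a cylinder 55 mm in diameter and 75 mm long, about 0.4 kg, lying loose on the floor of its box with its axis (own y) along the rail, so that it rolls out when the box is tipped. Point: its centre.

How it is judged:
By the outcome, as a careful person would: the job done as asked, in the order asked, and still so for the second after the job is handed in, with the robot touching nothing.
It also fails if it takes over 40 s, if anything falls off the work surface, if the arm or the gripper's body presses on something with over 40 N, if the wrist force passes 120 N, or if a joint passes its speed limit or range.

## Robot

A 6-joint arm with a two-finger parallel gripper is mounted at the origin on the work surface. World frame = base frame: x ahead of the robot, y to its left, z up, the work surface at z = 0. Lengths are in m, angles in rad, forces in N, time in s.
With the tool pointing down it reaches from about 0.4 to 0.825 m from the base axis. Payload 7 kg.
Tool frame: the origin (TCP) lies on the centre line of the jaws, within the pads' length; the fingertips stand 22 mm ahead of it and the grasp point (between the pads) lies 3 mm ahead of it; z points along the fingers, y is the line along which they close (so a half turn about z gives the same grasp; the last joint's range is limited). The gripper opens to 88 mm and grips with 3 to 60 N. Pads are 19 mm wide; open, the fingers measure 130 mm over their backs; the gripper's body (78 mm by 193 mm) begins 47 mm behind the grasp point.
Start: joints at [-1.054, 0.359, 0.012, 0, -1.224, -0.288], TCP at [0.153, -0.657, 0.249] pointing down, gripper open.
Joint ranges: [-3.07, 3.07], [-1.43, 2.12], [-1.02, 1.25], [-3.03, 1.67], [-3.05, -0], [-3.03, 3.03]. Speed limits (rad/s): [2.39, 2.39, 3.01, 3.14, 3.14, 3.14].

## Interface

Orientations are given as [roll, pitch, yaw] about the fixed x, y, z axes, in that order (R = Rz(yaw) Ry(pitch) Rx(roll)).
In Python, from station import monitor, viewer, order gives the robot as it stands. The module is installed in compiled form; this text tells all that it offers.
- The arm moves only by the tool servo_tool, never from a script. Its argument "targets" is a list of rows, each an object with "angular": the turn, a rotation vector about the tool's x, y, z in degrees, a list of three; "xyz": the shift along the tool's x, y, z in cm, a list of three; "claw": the finger opening in cm, from 0 to 8.76. A call has 1 to 20 rows; each row shifts and turns the commanded pose from where the row before left it, along the tool's axes as they then stand; what a row does not reach is not made up. A row lasts 1/10 s, in which the tool goes at most 50 mm and 8.59 degrees, less where a joint would pass 70% of its speed; a pose out of reach is approached as far as the arm can. A call is refused whole if a number of a shift passes 5 or a number of a turn 8.59, either way. A call with a gripper value outside its range is refused whole. The fingers move at their own pace and stop on an object; "force" is the grip in N (left out, the last holds). Time passes only in rows, so rows that do not move let the fingers close. It gives the time, the measured TCP pose, the force, the opening and the grip force at its end, in the units of the state.
- monitor.get_state(): the state, without advancing time (a new reading comes with each control period).
- viewer.grab_frame(name): name is "scene" or "top" or "wrist"; returns a dict with "color" (420x560x3 uint8, blue, green, red), "fovy" (degrees; the focal length in pixels is half the picture's height over the tangent of half this angle, whatever the lens; pixels are square), "cx", "cy" (the principal point, pixels), "R" (3x3) and "t" (3): a world point X has camera coordinates R X + t. Camera axes: x right, y down, z forward; pixel columns grow to the right and rows downward; lengths in m; the calibration is good to about 2 mm. A picture is of the moment at which its call begins. There is no depth.
- order.job_done(): hands the job in; it is judged then, once.
The state is a dict: "t": time; "q": joint angles; "qd": joint speeds; "joint_efforts": joint torques, N m; "eef_pos": TCP position; "ee_rot": TCP orientation; "force": force on the tool from outside, world axes, zero at the start; "moment": the same for the moment, N m; "width": finger opening in m; "gripper_force": force on a finger pad.
Only numpy, scipy, OpenCV 4.12 (cv2) and the standard library are available. Lean on these libraries where they do the work, as an engineer would, in place of code of your own. Each camera call takes 0.05 s, during which the arm holds its last target. There are 200 camera calls.

## Working session

There is one attempt and no reset: what is moved stays moved. The work goes in short steps, Python scripts to look and compute and a tool call to move; the robot and the scene stay as the last step left them, time stands still between calls to the robot, and variables do not carry over. Pictures are saved under pics/ and viewed, at most 10 in all, crops included, and the job is handed in when it is done.

Besides the shell and the picture viewer there is one more tool, called as name(argument=value, ...) on one line, values as JSON. servo_tool: Moves the arm, as the interface text tells. Its arguments: {"type":"object","properties":{"targets":{"type":"array"},"force":{"type":"number"}},"required":["targets"]}

```bash
mkdir -p pics
python3 - <<'E'
from station import monitor, viewer
import cv2,numpy as np,pickle
s=monitor.get_state();print(s)
d={}
for n in("scene","top"):
    f=viewer.grab_frame(n);cv2.imwrite(f"pics/{n}0.png",f["color"]);d[n]=f
    print(n,f["fovy"],f["cx"],f["cy"],np.round(f["R"],3).tolist(),np.round(f["t"],3))
pickle.dump(d,open("f0.pkl","wb"))
E
```

```text
{'t': 0.0, 'q': array([-1.05390972e+00,  3.59394392e-01,  1.10415992e-02, -3.73864483e-04,
       -1.22411462e+00, -2.88085289e-01]), 'qd': array([ 3.81192741e-04, -1.87624439e-03, -5.57911323e-05, -2.09485059e-04,
       -8.51892125e-04, -4.69524322e-04]), 'joint_efforts': array([ 8.14086507e-04, -5.82710409e+01,  2.93052667e+01,  6.99704647e+00,
        6.83742706e-03, -1.62142242e-04]), 'eef_pos': array([ 0.15295972, -0.6569567 ,  0.24760603]), 'ee_rot': array([ 3.13989057e+00, -1.37863826e-04, -2.91291854e+00]), 'force': array([-0.46529961,  0.57551512, -0.40700137]), 'moment': array([-0.01813724,  0.04735241, -0.03944611]), 'gripper_force': 0.0, 'width': 0.08740056679417646}
scene 53.81758669891391 283.7559508820163 214.92167590913039 [[-0.804, 0.595, -0.019], [0.321, 0.406, -0.856], [-0.501, -0.694, -0.517]] [ 0.461 -0.114  1.029]
top 51.41093657743309 282.94639134481804 207.9047360508798 [[0.009, -0.999, -0.032], [-0.99, -0.005, -0.137], [0.137, 0.033, -0.99]] [0.026 0.583 0.669]
```

View pics/scene0.png

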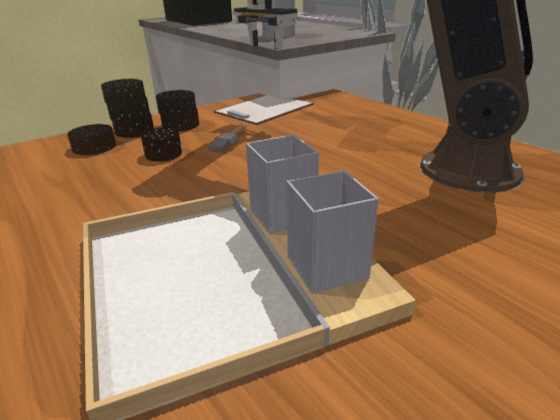

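View pics/top0.png

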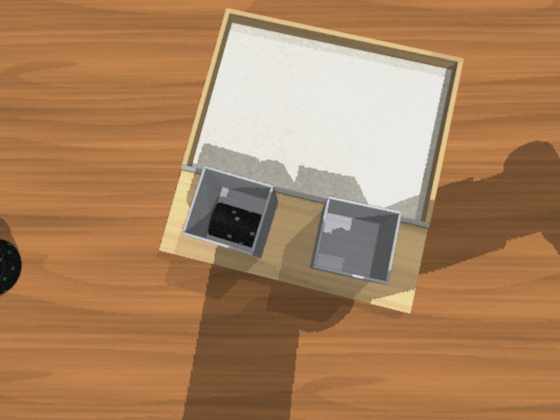

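The top view shows the core in the left (+y) box, with rim corners near (204,168), (274,186), (262,256) and (185,240). The spare box's corners are near (328,198), (400,212), (388,283) and (313,268). The rail runs from (182,168) to (428,225), with the tray above it.

```bash
cat > h.py <<'E'
import numpy as np,pickle
def ray(f,uv,z):
    F=f["color"].shape[0]/2/np.tan(np.radians(f["fovy"]/2));R=np.array(f["R"]);t=np.array(f["t"])
    d=R.T@np.array([(uv[0]-f["cx"])/F,(uv[1]-f["cy"])/F,1]);c=-R.T@t
    return c+d*(z-c[2])/d[2]
def proj(f,X):
    F=f["color"].shape[0]/2/np.tan(np.radians(f["fovy"]/2));p=np.array(f["R"])@X+f["t"]
    return p[:2]/p[2]*F+[f["cx"],f["cy"]]
E
python3 - <<'E'
from h import *
import cv2
d=pickle.load(open("f0.pkl","rb"));f=d["top"]
for n,z,ps in(("rail",.035,[(182,168),(428,225)]),("core",.169,[(204,168),(274,186),(262,256),(185,240)]),("spare",.169,[(328,198),(400,212),(388,283),(313,268)]),("stand",.029,[(159,250),(411,313)]),("tray",.035,[(228,10),(463,60)])):
    P=np.array([ray(f,p,z)[:2] for p in ps]);print(n,P.round(4).tolist(),"mid",P.mean(0).round(4))
    e=P[1]-P[0];print("  len",np.linalg.norm(e),"ang of x-axis",np.degrees(np.arctan2(-e[0],e[1]))+180 if 0 else np.degrees(np.arctan2(-e[0],-(-e[1]))))
c=f["color"][140:330,150:440];cv2.imwrite("pics/c.png",cv2.resize(c,None,fx=2.7,fy=2.7,interpolation=cv2.INTER_CUBIC))
E
```

```text
rail [[0.6502, 0.2002], [0.5568, -0.2039]] mid [ 0.6035 -0.0019]
  len 0.4147857680456567 ang of x-axis 166.98096890942045
core [[0.6191, 0.1336], [0.5945, 0.0383], [0.5011, 0.053], [0.5214, 0.1556]] mid [0.559  0.0951]
  len 0.09835320761220698 ang of x-axis 165.56569886539617
spare [[0.5785, -0.0337], [0.5602, -0.1282], [0.4679, -0.1103], [0.4862, -0.0138]] mid [ 0.5232 -0.0715]
  len 0.09618656099618422 ang of x-axis 169.02852374212262
stand [[0.5134, 0.2343], [0.4171, -0.1739]] mid [0.4653 0.0302]
  len 0.4195189064962609 ang of x-axis 166.71632849647747
tray [[0.9343, 0.1303], [0.8384, -0.2729]] mid [ 0.8863 -0.0713]
  len 0.4145319341847229 ang of x-axis 166.61498974723952
```

View pics/c.png

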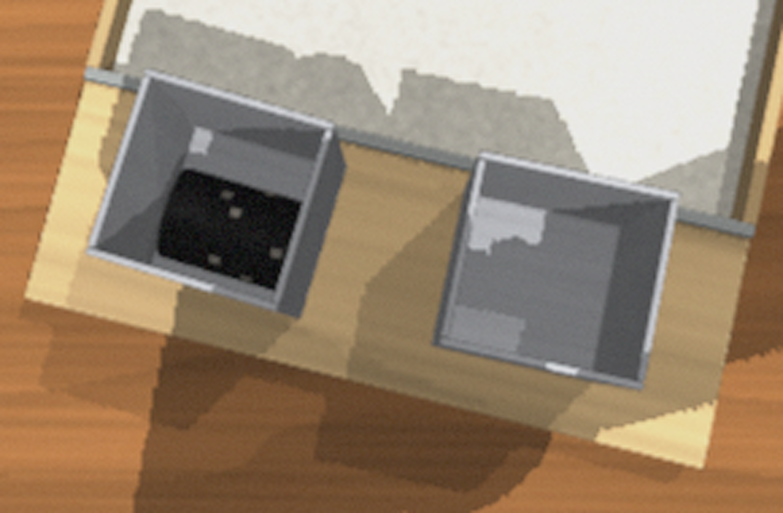

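The 2.7x crop gives tighter rim corners; I'll recompute from them.

Run:
```python
from h import *
d=pickle.load(open("f0.pkl","rb"));f=d["top"]
a=np.radians(-13.3);ex=np.array([np.cos(a),np.sin(a)]);ey=np.array([-ex[1],ex[0]])
rail=np.array([.6035,-.0019])
g=lambda p:np.array([p[0]/2.7+150-.3,p[1]/2.7+140-.3])
for n,z,ps in(("core",.169,[(147,73),(333,127),(282,311),(91,250)]),("spare",.169,[(480,155),(677,196),(643,385),(436,345)])):
    P=np.array([ray(f,g(p),z)[:2] for p in ps])
    print(n,"mid",P.mean(0).round(4),"rail frame",[((p-rail)@ex).round(4) for p in P],[((p-rail)@ey).round(4) for p in P])
    for i,j in((1,0),(2,3)):
        e=P[j]-P[i];print(np.linalg.norm(e),np.degrees(np.arctan2(-e[0],e[1])))
T=np.array([.153,-.657]);print("TCP rail frame",(T-rail)@ex,(T-rail)@ey, "base",(-rail)@ex,(-rail)@ey)
```

```text
core mid [0.5621 0.0986] rail frame [np.float64(-0.0143), np.float64(-0.0193), np.float64(-0.1133), np.float64(-0.1068)] [np.float64(0.1357), np.float64(0.0381), np.float64(0.0403), np.float64(0.1392)]
0.09771038673121195 -16.208830710380976
0.09918411568667572 -17.06780220917727
spare mid [ 0.5238 -0.0708] rail frame [np.float64(-0.016), np.float64(-0.0133), np.float64(-0.1062), np.float64(-0.1114)] [np.float64(-0.0358), np.float64(-0.1335), np.float64(-0.1363), np.float64(-0.0361)]
0.09772541080989125 -11.744304515774799
0.10031661787252831 -10.360137955351938
TCP rail frame -0.2877114993541511 -0.7411668861595115 base -0.5877505442216302 -0.13698597653474456
```

servo_tool(targets=[{"angular": [0,0,6.6],"xyz": [0,0,0],"claw": 3},{"angular": [0,0,6.6],"xyz": [0,0,0],"claw": 3},{"angular": [0,0,6.6],"xyz": [0,0,0],"claw": 3},{"angular": [0,0,6.6],"xyz": [0,0,0],"claw": 3},{"angular": [0,0,0],"xyz": [-3.25,3.5,0],"claw": 3},{"angular": [0,0,0],"xyz": [-3.25,3.5,0],"claw": 3},{"angular": [0,0,0],"xyz": [-3.25,3.5,0],"claw": 3},{"angular": [0,0,0],"xyz": [-3.25,3.5,0],"claw": 3},{"angular": [0,0,0],"xyz": [0,4.5,0],"claw": 3},{"angular": [0,0,0],"xyz": [0,4.5,0],"claw": 3},{"angular": [0,0,0],"xyz": [0,4.5,0],"claw": 3},{"angular": [0,0,0],"xyz": [0,4.5,0],"claw": 3},{"angular": [0,0,0],"xyz": [0,4.5,0],"claw": 3},{"angular": [0,0,0],"xyz": [0,4.5,0],"claw": 3},{"angular": [0,0,0],"xyz": [0,4.5,0],"claw": 3},{"angular": [0,0,0],"xyz": [0,4.5,0],"claw": 3},{"angular": [0,0,0],"xyz": [0,4.5,0],"claw": 3}])

```text
t: 1.8
eef_pos: [0.4047, -0.1551, 0.2486]
ee_rot: [3.141, 0.0, 2.909]
force: [1.7, -0.8, -0.1]
width: 0.0302
gripper_force: 0.0
```

servo_tool(targets=[{"angular": [0,0,0],"xyz": [0,4.7,0],"claw": 3},{"angular": [0,0,0],"xyz": [0,4.7,0],"claw": 3},{"angular": [0,0,0],"xyz": [0,4.7,0],"claw": 3},{"angular": [0,0,0],"xyz": [0,4.7,0],"claw": 3},{"angular": [0,0,0],"xyz": [0,4.7,0],"claw": 3},{"angular": [0,0,0],"xyz": [0,4.7,0],"claw": 3},{"angular": [0,0,3],"xyz": [0,0,2],"claw": 3},{"angular": [0,0,0],"xyz": [0,0,3.5],"claw": 3},{"angular": [0,0,0],"xyz": [0,0,3.3],"claw": 3},{"angular": [0,0,0],"xyz": [0,0,0],"claw": 3}])

```text
t: 2.8
eef_pos: [0.467, 0.1162, 0.1567]
ee_rot: [-3.136, -0.006, 2.857]
force: [-0.7, 0.1, -0.3]
width: 0.0299
gripper_force: 0.0
```

```bash
cat >> h.py <<'E'
def rf(p):
    a=np.radians(-13.3);d=np.array(p[:2])-[.6035,-.0019]
    return np.array([d@[np.cos(a),np.sin(a)],d@[-np.sin(a),np.cos(a)],p[2]-.035])
E
cat > look.py <<'E'
from station import monitor,viewer
import cv2,sys
from h import *
s=monitor.get_state();print(s["t"],"rail",rf(s["eef_pos"]).round(4),s["ee_rot"].round(3),s["force"].round(1),s["q"].round(2))
ims=[viewer.grab_frame(n)["color"] for n in("scene","top")]
v=np.hstack([ims[0][90:390,80:480],ims[1][0:300,120:520]]);cv2.imwrite(sys.argv[1],v)
E
python3 look.py pics/a1.png
```

```text
2.8 rail [-0.16    0.0835  0.1217] [-3.136 -0.006  2.857] [-0.7  0.1 -0.3] [ 0.65  0.13 -0.53 -0.   -0.92 -2.51]
```

View pics/a1.png

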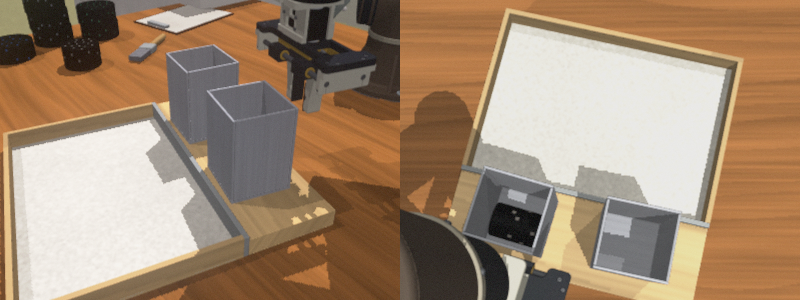

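The fingers are behind the core box's back wall: fingertips near (305,95) in the left view, and the box is still upright. Next is the approach, then gentle contact.

servo_tool(targets=[{"angular": [0,0,0],"xyz": [-1.5,0,0],"claw": 3},{"angular": [0,0,0],"xyz": [-1.5,0,0],"claw": 3},{"angular": [0,0,0],"xyz": [-0.4,0,0],"claw": 3},{"angular": [0,0,0],"xyz": [-0.3,0,0],"claw": 3},{"angular": [0,0,0],"xyz": [-0.3,0,0],"claw": 3},{"angular": [0,0,0],"xyz": [-0.2,0,0],"claw": 3},{"angular": [0,0,0],"xyz": [-0.2,0,0],"claw": 3},{"angular": [0,0,0],"xyz": [0,0,0],"claw": 3}])

```text
t: 3.7
eef_pos: [0.5118, 0.1049, 0.1612]
ee_rot: [3.142, -0.001, 2.856]
force: [-5.8, 2.8, 4.6]
width: 0.0302
gripper_force: 3.8
```

```bash
python3 look.py pics/a2.png
```

```text
3.7 rail [-0.1139  0.0829  0.1262] [ 3.142e+00 -1.000e-03  2.856e+00] [-5.8  2.8  4.6] [ 0.58  0.19 -0.44 -0.   -0.94 -2.43]
```

View pics/a2.png

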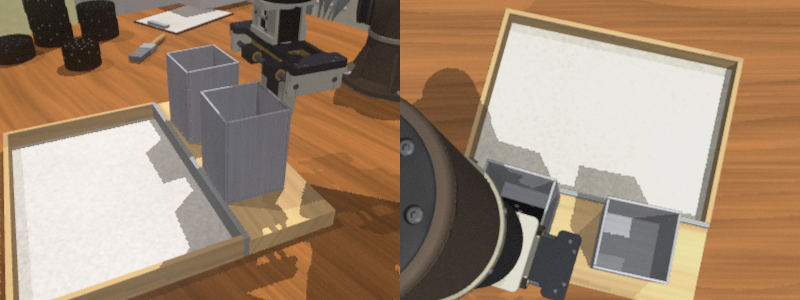

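Contact is made: the box has moved up to the rail (front edge near (205,200) left) with about 6 N on the tool. Now I'll work out the arc rows.

Run:
```python
import numpy as np
c0=np.array([-.1045,.104]);tip=np.array([.0095,-.022])
rot=lambda v,a:np.array([v[0]*np.cos(a)+v[1]*np.sin(a),-v[0]*np.sin(a)+v[1]*np.cos(a)])
def tcp(th,b): return rot(c0,np.radians(th))-rot(tip,np.radians(b))
p=tcp(0,0)
for k in range(1,26):
    th=3*k;b=1.5*k;q=tcp(th,b);d=rot(q-p,-np.radians(1.5*(k-1)));p=q
    print(th,"tool x %.2f z %.2f"%(-d[0]*100,-d[1]*100),"tcp",q.round(3))
```

```text
3 tool x -0.62 z -0.56 tcp [-0.108  0.132]
6 tool x -0.63 z -0.54 tcp [-0.101  0.137]
9 tool x -0.64 z -0.53 tcp [-0.095  0.142]
12 tool x -0.66 z -0.51 tcp [-0.088  0.146]
15 tool x -0.67 z -0.50 tcp [-0.081  0.151]
18 tool x -0.68 z -0.48 tcp [-0.073  0.154]
21 tool x -0.69 z -0.46 tcp [-0.066  0.158]
24 tool x -0.70 z -0.45 tcp [-0.058  0.161]
27 tool x -0.72 z -0.43 tcp [-0.05   0.164]
30 tool x -0.73 z -0.41 tcp [-0.042  0.166]
33 tool x -0.74 z -0.39 tcp [-0.034  0.168]
36 tool x -0.74 z -0.38 tcp [-0.026  0.169]
39 tool x -0.75 z -0.36 tcp [-0.017  0.17 ]
42 tool x -0.76 z -0.34 tcp [-0.009  0.171]
45 tool x -0.77 z -0.32 tcp [-0.001  0.171]
48 tool x -0.78 z -0.30 tcp [0.008 0.171]
51 tool x -0.78 z -0.28 tcp [0.016 0.171]
54 tool x -0.79 z -0.26 tcp [0.024 0.17 ]
57 tool x -0.80 z -0.25 tcp [0.032 0.168]
60 tool x -0.80 z -0.23 tcp [0.041 0.166]
63 tool x -0.81 z -0.21 tcp [0.049 0.164]
66 tool x -0.81 z -0.19 tcp [0.057 0.161]
69 tool x -0.82 z -0.17 tcp [0.064 0.158]
72 tool x -0.82 z -0.15 tcp [0.072 0.155]
75 tool x -0.82 z -0.13 tcp [0.079 0.151]
```

servo_tool(targets=[{"angular": [0,1.5,0],"xyz": [-0.62,0.03,-0.56],"claw": 3},{"angular": [0,1.5,0],"xyz": [-0.63,0.03,-0.54],"claw": 3},{"angular": [0,1.5,0],"xyz": [-0.64,0.03,-0.53],"claw": 3},{"angular": [0,1.5,0],"xyz": [-0.66,0.03,-0.51],"claw": 3},{"angular": [0,1.5,0],"xyz": [-0.67,0.03,-0.5],"claw": 3},{"angular": [0,1.5,0],"xyz": [-0.68,0.03,-0.48],"claw": 3},{"angular": [0,1.5,0],"xyz": [-0.69,0.03,-0.46],"claw": 3},{"angular": [0,1.5,0],"xyz": [-0.7,0.03,-0.45],"claw": 3},{"angular": [0,0,0],"xyz": [0,0,0],"claw": 3}])

```text
t: 4.7
eef_pos: [0.5683, 0.091, 0.196]
ee_rot: [3.141, -0.209, 2.856]
force: [-1.9, -0.0, 3.1]
width: 0.03
gripper_force: 1.6
```

```bash
python3 look.py pics/a3.png
```

```text
4.7 rail [-0.0556  0.0823  0.161 ] [ 3.141 -0.209  2.856] [-1.9 -0.   3.1] [ 0.41  0.35 -0.09 -0.14 -1.3  -2.22]
```

View pics/a3.png

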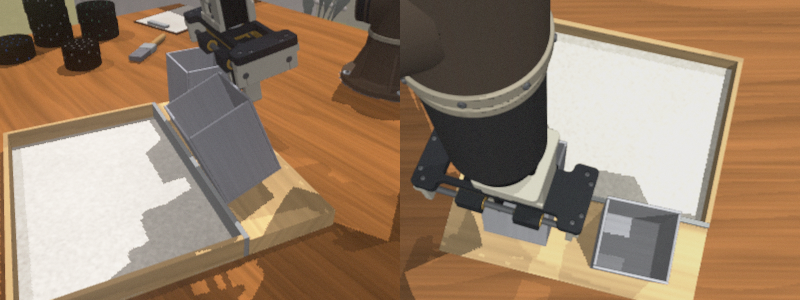

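The box is leaning about 25° over the rail with its front bottom edge braced on the rail at (200,190), forces are low, and the spare box is untouched. I'll continue the arc.

servo_tool(targets=[{"angular": [0,1.5,0],"xyz": [-0.72,0.03,-0.43],"claw": 3},{"angular": [0,1.5,0],"xyz": [-0.73,0.03,-0.41],"claw": 3},{"angular": [0,1.5,0],"xyz": [-0.74,0.03,-0.39],"claw": 3},{"angular": [0,1.5,0],"xyz": [-0.74,0.03,-0.38],"claw": 3},{"angular": [0,1.5,0],"xyz": [-0.75,0.03,-0.36],"claw": 3},{"angular": [0,1.5,0],"xyz": [-0.76,0.03,-0.34],"claw": 3},{"angular": [0,1.5,0],"xyz": [-0.77,0.03,-0.32],"claw": 3},{"angular": [0,1.5,0],"xyz": [-0.78,0.03,-0.3],"claw": 3},{"angular": [0,1.5,0],"xyz": [-0.78,0.03,-0.28],"claw": 3},{"angular": [0,1.5,0],"xyz": [-0.79,0.03,-0.26],"claw": 3},{"angular": [0,0,0],"xyz": [0,0,0],"claw": 3}])

```text
t: 5.9
eef_pos: [0.6466, 0.0712, 0.2029]
ee_rot: [-3.141, -0.472, 2.856]
force: [0.2, 0.1, 0.1]
width: 0.0297
gripper_force: 0.0
```

```bash
python3 look.py pics/a4.png
```

```text
5.9 rail [0.0251 0.0811 0.1679] [-3.141 -0.472  2.856] [0.2 0.1 0.1] [ 0.27  0.61  0.34 -0.24 -1.7  -2.1 ]
```

View pics/a4.png

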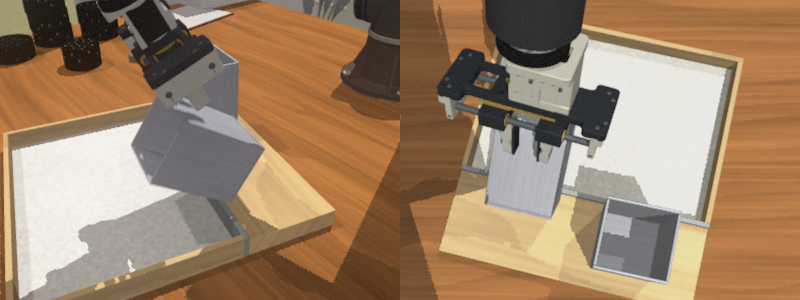

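The box is at about 55°, still braced on the rail, and the contact force is zero, so it is starting to fall. I'll follow through gently.

servo_tool(targets=[{"angular": [0,1.5,0],"xyz": [-0.8,0.03,-0.25],"claw": 3},{"angular": [0,1.5,0],"xyz": [-0.8,0.03,-0.23],"claw": 3},{"angular": [0,1.5,0],"xyz": [-0.81,0.03,-0.21],"claw": 3},{"angular": [0,1.5,0],"xyz": [-0.81,0.03,-0.19],"claw": 3},{"angular": [0,0,0],"xyz": [0,0,0],"claw": 3},{"angular": [0,0,0],"xyz": [0,0,0],"claw": 3},{"angular": [0,0,0],"xyz": [0,0,0],"claw": 3},{"angular": [0,0,0],"xyz": [0,0,0],"claw": 3},{"angular": [0,0,0],"xyz": [0,0,0],"claw": 3},{"angular": [0,0,0],"xyz": [0,0,0],"claw": 3}])

```text
t: 7.0
eef_pos: [0.6773, 0.0639, 0.1966]
ee_rot: [3.141, -0.575, 2.858]
force: [-0.1, -0.2, 0.5]
width: 0.0304
gripper_force: 0.0
```

```bash
python3 look.py pics/a5.png
```

```text
7.0 rail [0.0567 0.081  0.1616] [ 3.141 -0.575  2.858] [-0.1 -0.2  0.5] [ 0.23  0.73  0.52 -0.28 -1.86 -2.09]
```

View pics/a5.png

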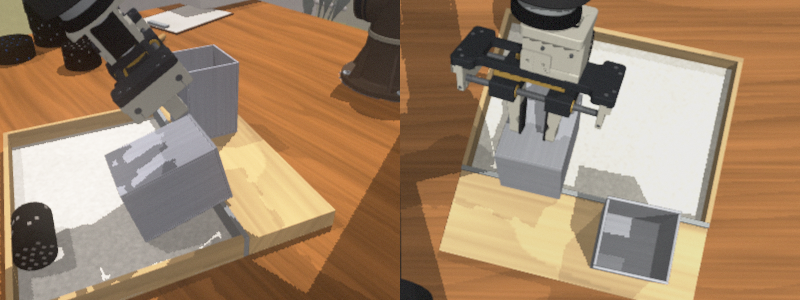

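The core has rolled out and lies against the tray's far rim at (35,240). The box is down, sloping, and the fingers carry no load. Retreating.

servo_tool(targets=[{"angular": [0,0,0],"xyz": [0,0,-2],"claw": 3},{"angular": [0,0,0],"xyz": [0,0,-2],"claw": 3},{"angular": [0,-4,0],"xyz": [2,0,-2],"claw": 3},{"angular": [0,-6,0],"xyz": [4,0,-2],"claw": 3},{"angular": [0,-8,0],"xyz": [4,0,-2],"claw": 3},{"angular": [0,-8,0],"xyz": [4,0,-2],"claw": 3},{"angular": [0,-7,0],"xyz": [4,0,-1],"claw": 3},{"angular": [0,0,0],"xyz": [3,0,0],"claw": 3},{"angular": [0,0,0],"xyz": [3,0,0],"claw": 3},{"angular": [0,0,0],"xyz": [0,0,0],"claw": 3},{"angular": [0,0,0],"xyz": [0,0,0],"claw": 3}])

```text
t: 8.2
eef_pos: [0.5135, 0.1117, 0.3738]
ee_rot: [3.14, 0.001, 2.859]
force: [0.4, -0.5, -1.2]
width: 0.0301
gripper_force: 0.0
```

```bash
python3 look.py pics/a6.png
```

```text
8.2 rail [-0.1137  0.0899  0.3388] [3.140e+00 1.000e-03 2.859e+00] [ 0.4 -0.5 -1.2] [ 0.59  0.05 -0.1   0.   -1.42 -2.44]
```

View pics/a6.png

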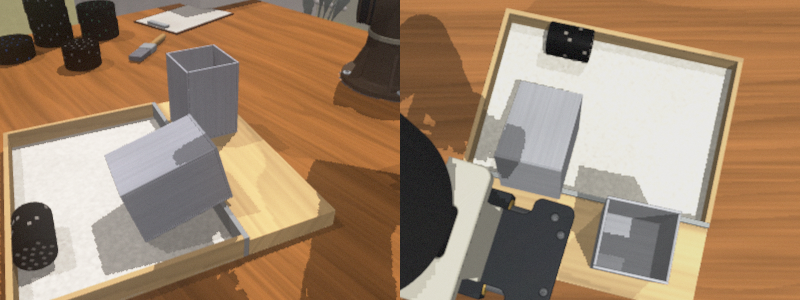

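The core is in the tray against its far rim at (570,42) in the top view. The box lies mouth-down beyond the rail at (540,140), unchanged over the last second, and the spare box stands where it was.

```bash
python3 -c "
from station import order;print(order.job_done())"
```

```text
the job is handed in; nothing more can be done
None
```

The box with the core was tipped over the rail and lies on its side, sloping mouth-down in the tray; the core rolled out into the tray, the spare box still stands in place, the arm is clear, and I handed the job in just after 8.2 s.

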